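# Clamp the practice hand at the nail desk

## Task

Fit the loose crank onto the square end of the clamp's spindle, pushing it gently fully home, and wind it clockwise by its knob, turn after turn, until the clamp's jaws hold the practice hand's wrist block firmly, without crushing it. Leave the crank seated on the spindle and the hand lying flat in the clamp, let go, and leave the other things on the desk where they are.

Things in the scene. Friction and masses are not known exactly. Their poses are not given: they have to be found in the camera images.
- clamp: Low aluminium and grey clamp screwed to the desk. Origin on the desk under the spindle's axis; the jaws lie on its -y side and travel along y. Base plate 12 mm thick, x -50 to 125, y -196 to 40 mm. Grey gear housing 76 x 64 mm (x, y) round the origin, 52 mm high, with a round steel boss of 32 mm diameter up to 60 mm, out of which the spindle's square end stands up to 82 mm.
- spindle_foot (a point): Point on the spindle's axis on top of the boss, 60 mm above the desk; axes as the clamp's. The crank is fully home when its socket mouth is here.
- fixed_jaw (a point): Centre of the fixed jaw's face (62 mm wide, from 12 to 48 mm above the desk). Gripping is felt at the knob: each 10 N of clamping adds about 0.8 N to the force that turns the knob. The grip is firm from 20 N of clamping on and crushes the hand above 80 N: stop when the knob takes 2.5 to 4 N more than it did running free.
- jaw: The moving jaw, a plate 62 mm wide (x) and 36 mm high, springy by some mm. Origin at the lower edge of its face, which looks along the clamp's -y. Turning the spindle clockwise seen from above moves it towards the fixed jaw, 30 mm a full turn; after 1.5 to 2.3 turns it grips. The drive takes 0.18 N m, about 3 N at the crank's knob; let go, it holds up to 37 N of clamping.
- practice_hand: Loose reddish brown practice hand, 0.4 kg, lying palm down on the clamp's base plate with its wrist block between the jaws, 2 to 10 mm off the fixed jaw. Origin under the centre of the wrist block, which is 50 mm long (x), 46 mm wide (y, between the jaws) and 34 mm high. Palm (72 mm wide, 26 mm high) and fingers point along +x and end 185 mm from the origin.
- crank: Loose plain steel crank, 0.25 kg, lying on the desk, socket down. Origin at the socket's mouth, the centre of the hub's underside; z up. The hub is a block 30 x 30 mm, 38 mm high; the socket in its underside is 15.6 mm square and 25 mm deep, mouth chamfered 2 mm. Sides of both lie along the crank's x and y. A flat arm (16 mm wide, 8 mm thick, level with the underside) runs along +x to 69 mm.
- crank_knob (a point): Middle of the crank's upright black knob, 60 mm along the crank's x from the socket's axis and 32 mm above the underside. The knob is 22 mm in diameter, from 10 to 54 mm above the underside, and spins freely on its pin, so it can be held in the fingers while it is led round.
- bottle_a: Small round bottle, 30 mm in diameter and 70 mm high with its black cap; origin under its base. To be left alone.
- bottle_b: Another such bottle; origin under its base. To be left alone.
- buffer: Pale buffing block 90 x 26 x 26 mm lying on the desk; origin under its centre. To be left alone.
- dish: White bowl, 80 mm across and 30 mm high; origin under its base. To be left alone.
- spindle_top (a point): Middle of the top of the spindle's vertical square end (14 mm square, 22 mm high, sharp edges). This point is fixed to the clamp: the angle at which the square stands is not measured and is different every time, so the socket must be turned (up to a quarter turn, it fits within about 6 degrees) until it drops over the square.
Not all that is in view belongs to the job. Several things have the shape of the practice_hand; the one meant has the colours described above. Leave any purple look-alike of the crank alone.

How it is judged:
On the way, in this order (a step that is already met when the one before it is completed fails the run):
1. the crank is seated fully home on the square spindle end (horizontal distance between crank and spindle_foot below 0.004 m and z of crank in the frame of spindle_foot below 0.004 m and angle between crank's own z axis and vertical below 0.12 rad), for 0.1 s.
2. with the crank on the spindle the jaws have been wound onto the wrist block, gripping it firmly (contact force between jaw and practice_hand above 20 N and horizontal distance between crank and spindle_foot below 0.005 m and z of crank in the frame of spindle_foot below 0.008 m), for 0.2 s.
At the end, for the whole second after the job is handed in: The moving jaw presses the wrist block with more than 20 N, the practice hand lies flat in the clamp (tilt under 0.08 rad, less than 6 mm above the base plate), the crank is seated on the spindle (within 5 mm of home, tilt under 0.12 rad), and both are at rest (contact force between jaw and practice_hand above 20 N and angle between practice_hand's own z axis and vertical below 0.08 rad and z of practice_hand in the frame of clamp below 0.018 m and horizontal distance between crank and spindle_foot below 0.005 m and z of crank in the frame of spindle_foot below 0.005 m and angle between crank's own z axis and vertical below 0.12 rad and linear speed of each of crank, practice_hand below 0.02 m/s); the robot touches nothing.
It fails at once if the practice hand is crushed: the moving jaw presses it with more than 80 N (contact force between jaw and practice_hand above 80 N).
It fails at once if the crank is rammed or forced: the contact forces between crank and clamp add up to more than 150 N (contact force between crank and clamp above 150 N).
It fails at once if a bystander is disturbed (moved more than 20 mm) (distance of any of bottle_a, bottle_b, buffer, dish from where it was at the start of the episode above 0.02 m).
It also fails if it takes over 72 s, if anything falls off the work surface, if the arm or the gripper's body presses on something with over 40 N, if the wrist force passes 120 N, or if a joint passes its speed limit or range.

## Robot

A 6-joint arm with a two-finger parallel gripper is mounted at the origin on the work surface. World frame = base frame: x ahead of the robot, y to its left, z up, the work surface at z = 0. Lengths are in m, angles in rad, forces in N, time in s.
With the tool pointing down it reaches from about 0.25 to 0.775 m from the base axis. Payload 4 kg.
Tool frame: the origin (TCP) lies midway between the tips of the shut fingers; the grasp point (between the pads) lies 19 mm behind it; z points along the fingers, y is the line along which they close (so a half turn about z gives the same grasp; the last joint's range is limited). The gripper opens to 85 mm and grips with 20 to 120 N. Pads are 22 mm wide; open, the fingers measure 114 mm over their backs; the gripper's body (76 mm by 85 mm) begins 54 mm behind the grasp point. The pads swing forward as they close: fully open they stand 13 mm farther back than shut.
Start: joints at [1.032, 0.087, 1.371, -0, 1.684, -0.103], TCP at [0.232, 0.499, 0.231] pointing down, gripper open.
Joint ranges: [-3.1, 3.1], [-0.76, 2.03], [0.27, 2.55], [-1.08, 4.22], [0.17, 2.65], [-2.57, 2.57]. Speed limits (rad/s): [2.79, 2.79, 3.14, 3.14, 3.14, 3.14].

## Interface

Orientations are given as a unit quaternion [x, y, z, w].
In Python, from workcell import ctrl gives the robot as it stands. The module is installed in compiled form; this text tells all that it offers.
- The arm moves only by the tool apply_moves, never from a script. Its argument "targets" is a list of rows, each an object of numbers: "tx", "ty", "tz": the shift along the tool's x, y, z in cm; "ax", "ay", "az": the turn, a rotation vector about the tool's x, y, z in rad; "grip": the opening, from 0 (shut) to 1 (fully open). In form: [{"tx": .., "ty": .., "tz": .., "ax": .., "ay": .., "az": .., "grip": ..}, ...]. A call has exactly 8 rows; each row is the pose to reach, as a shift and turn from the pose commanded when the call began, along the tool's axes at that moment; what a row does not reach only later rows make up. A row lasts 1/8 s, in which the tool goes at most 62.5 mm and 10.7 degrees, less where a joint would pass 70% of its speed; a pose out of reach is approached as far as the arm can. A call with a gripper value outside its range is refused whole. The fingers move at their own pace and stop on an object; the grip force is fixed at half the most. Time passes only in rows, so rows that repeat a pose let the fingers close, or fill a call up. It gives the time, the measured TCP pose, the force, the opening and the grip force at its end, in the units of the state.
- ctrl.get_state(): the state, without advancing time (a new reading comes with each control period).
- ctrl.grab_frame(name): name is "side" or "top" or "wrist"; returns a dict with "color" (384x512x3 uint8, red, green, blue), "vertical_fov" (degrees; the focal length in pixels is half the picture's height over the tangent of half this angle, whatever the lens; pixels are square), "cx", "cy" (the principal point, pixels), "R" (3x3) and "t" (3): a world point X has camera coordinates R X + t. Camera axes: x right, y down, z forward; pixel columns grow to the right and rows downward; lengths in m; the calibration is good to about 2 mm. A picture is of the moment at which its call begins. There is no depth.
- ctrl.job_done(): hands the job in; it is judged then, once.
The state is a dict: "clock": time; "qpos": joint angles; "dq": joint speeds; "joint_efforts": joint torques, N m; "tool_pos": TCP position; "orientation": TCP orientation; "force": force on the tool from outside, world axes, zero at the start; "ft_torque": the same for the moment, N m; "finger_gap": finger opening in m; "gripper_force": force on a finger pad.
Only numpy, scipy, OpenCV 4.12 (cv2) and the standard library are available. Lean on these libraries where they do the work, as an engineer would, in place of code of your own. Each camera call takes 0.05 s, during which the arm holds its last target. There are 200 camera calls.

## Working session

There is one attempt and no reset: what is moved stays moved. The work goes in short steps, Python scripts to look and compute and a tool call to move; the robot and the scene stay as the last step left them, time stands still between calls to the robot, and variables do not carry over. Pictures are saved under pics/ and viewed, at most 10 in all, crops included, and the job is handed in when it is done.

Besides the shell and the picture viewer there is one more tool, called after "Request:" as name(argument=value, ...) on one line, values as JSON. apply_moves: Moves the arm, as the interface text tells. Its arguments: {"type":"object","properties":{"targets":{"type":"array"}},"required":["targets"]}

```bash
mkdir -p pics; cat > h.py <<'E'
import numpy as np, cv2
from workcell import ctrl
def grab(n,save=None):
    f=ctrl.grab_frame(n)
    if save: cv2.imwrite(f'pics/{save}.png',cv2.cvtColor(f['color'],cv2.COLOR_RGB2BGR))
    return f
def ray(f,u,v,z):
    fl=f['color'].shape[0]/2/np.tan(np.radians(f['vertical_fov'])/2)
    R=np.array(f['R']);t=np.array(f['t']);c=-R.T@t
    d=R.T@np.array([(u-f['cx'])/fl,(v-f['cy'])/fl,1]); return c+d*(z-c[2])/d[2]
def proj(f,X):
    fl=f['color'].shape[0]/2/np.tan(np.radians(f['vertical_fov'])/2)
    p=np.array(f['R'])@np.array(X)+np.array(f['t']); return fl*p[0]/p[2]+f['cx'],fl*p[1]/p[2]+f['cy']
E
python3 - <<'E'
from h import *
a=[grab(n)  for n in('top','side','wrist')]
for n,f in zip('tsw',a):
    c=-np.array(f['R']).T@np.array(f['t']);print(n,c.round(3),f['vertical_fov'])
    np.save('f'+n,f,allow_pickle=True)
cv2.imwrite('pics/a.png',cv2.cvtColor(cv2.resize(a[0]['color'],(800,600),interpolation=cv2.INTER_CUBIC),cv2.COLOR_RGB2BGR))
cv2.imwrite('pics/b.png',cv2.cvtColor(np.hstack([cv2.resize(x['color'],(400,300),interpolation=cv2.INTER_AREA) for x in a[1:]]),cv2.COLOR_RGB2BGR))
print(ctrl.get_state())
E
```

```text
t [ 0.317 -0.019  1.077] 53.36405151619483
s [0.156 1.205 0.879] 42.282220178942076
w [0.162 0.531 0.372] 66.14661636440273
{'clock': 0.15, 'qpos': array([ 1.03189085e+00,  8.78159676e-02,  1.37192358e+00,  6.62060587e-06,
        1.68362189e+00, -1.03107167e-01]), 'dq': array([-0.00029918, -0.00085563, -0.00545499,  0.00053529, -0.00084728,
        0.00192786]), 'joint_efforts': array([ 2.04036674e-03, -3.52378893e+01, -3.13676262e+01, -1.09405432e-04,
        8.14900501e-03,  2.20846181e-05]), 'tool_pos': array([0.23197742, 0.49825243, 0.23038287]), 'orientation': array([ 2.16178490e-01,  9.76353460e-01, -8.38175205e-04, -2.82165467e-04]), 'force': array([-0.29520398, -0.09817124,  0.15799863]), 'ft_torque': array([ 0.02735052, -0.00783889, -0.02142877]), 'gripper_force': 0.0, 'finger_gap': 0.08544391483369876}
```

View pics/a.png

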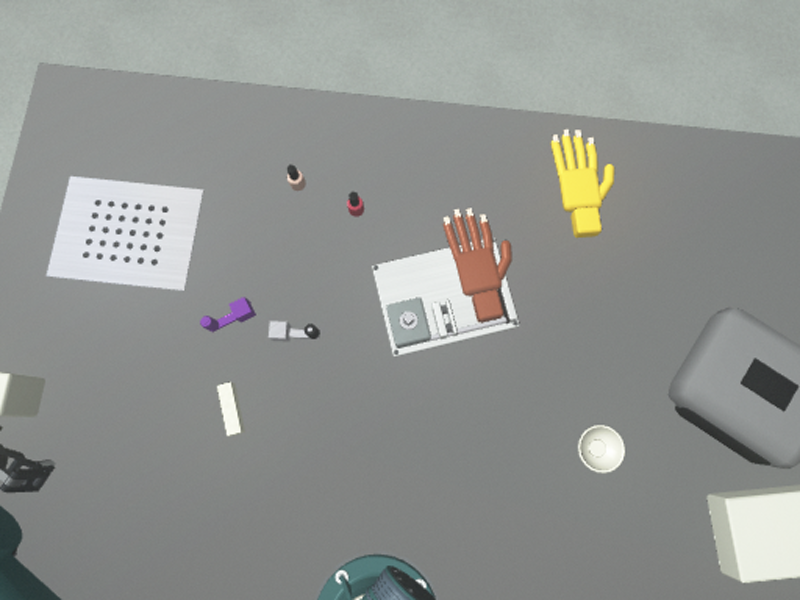

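View pics/b.png

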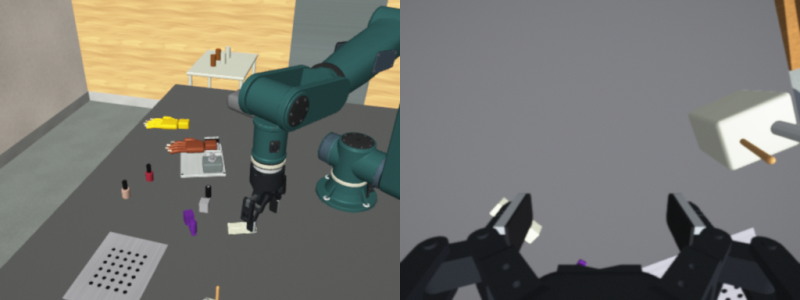

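Top view (800x600): the steel crank's hub is at (278,330) and its knob at (312,331). The spindle is at (408,320), the brown hand at (485,270), and the purple look-alike at (228,315). I'll refine these numerically.

```bash
python3 - <<'E'
from h import *
f=np.load('ft.npy',allow_pickle=True).item()
s=512/800
p=lambda u,v,z:ray(f,u*s,v*s,z)[:2].round(4)
im=f['color']
g=im[195:230,165:212].astype(int)
hub=((g.min(2)>140)&(np.ptp(g,axis=2)<40)).astype(np.uint8)
n,l,st,ce=cv2.connectedComponentsWithStats(hub);print(st[1:],ce[1:]+[165,195])
kn=(g.max(2)<60).astype(np.uint8)
n,l,st,ce=cv2.connectedComponentsWithStats(kn);print(st[1:],ce[1:]+[165,195])
print('hub',p(278,330,.038),'knob',p(313,330,.054),'spin',p(408,320,.078))
# housing corners at z .052, base corners z .012
for c in[(386,303),(423,298),(431,338),(395,346)]:print('h',p(*c,.052))
for c in[(374,266),(493,240),(519,322),(395,355)]:print('b',p(*c,.012))
for n,c in dict(ba=(294,180),bb=(356,208),buf=(229,409)).items():print(n,p(*c,0.0))
crop=np.hstack([cv2.resize(im[180:235,150:220],(385,300),interpolation=cv2.INTER_CUBIC),cv2.resize(im[170:230,235:305],(385,300),interpolation=cv2.INTER_CUBIC)])
cv2.imwrite('pics/c.png',crop[...,::-1])
E
```

```text
[[  6  10  13  12 143]
 [ 20  15  12   6  59]
 [ 32  15   3   2   6]] [[176.77622378 210.3986014 ]
 [189.69491525 212.77966102]
 [198.         210.5       ]]
[[32 16  7  6 20]] [[200.6  213.85]]
hub [0.4594 0.2252] knob [0.4638 0.161 ] spin [ 0.4948 -0.0013]
h [0.5254 0.0408]
h [ 0.5413 -0.0229]
h [ 0.4722 -0.0439]
h [0.4516 0.0165]
b [0.6005 0.0732]
b [ 0.6743 -0.1414]
b [ 0.5246 -0.2004]
b [0.4408 0.0161]
ba [0.7574 0.2479]
bb [0.7137 0.122 ]
buf [0.3146 0.2991]
```

View pics/c.png

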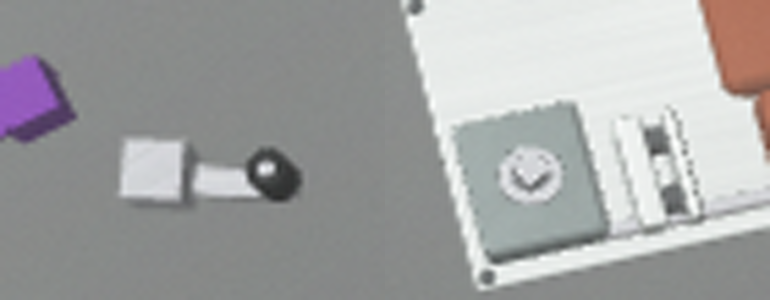

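Request:
apply_moves(targets=[{"tx":-16,"ty":-7.5,"tz":2,"az":0.18,"grip":1},{"tx":-32.2,"ty":-15.1,"tz":5,"az":0.36,"grip":1},{"tx":-32.2,"ty":-15.1,"tz":7,"az":0.54,"grip":1},{"tx":-32.2,"ty":-15.1,"tz":7,"az":0.72,"grip":1},{"tx":-32.2,"ty":-15.1,"tz":7,"az":0.9,"grip":1},{"tx":-32.2,"ty":-15.1,"tz":7,"az":1.08,"grip":1},{"tx":-32.2,"ty":-15.1,"tz":7,"az":1.134,"grip":1},{"tx":-32.2,"ty":-15.1,"tz":7,"az":1.134,"grip":1}])

```text
schema error: expected keys tx, ty, tz, ax, ay, az, grip
```

```bash
cat >> h.py <<'E'
def yaw(s=None):
    from scipy.spatial.transform import Rotation as Ro
    s=s or ctrl.get_state(); M=Ro.from_quat(s['orientation']).as_matrix()
    return M
def go(x,y,z,yw):
    "cm shifts and turn from measured pose to TCP world pose with tool x at angle yw (deg), pointing down"
    from scipy.spatial.transform import Rotation as Ro
    s=ctrl.get_state();M=yaw(s);c,q=np.cos(np.radians(yw)),np.sin(np.radians(yw))
    G=np.array([[c,q,0],[q,-c,0],[0,0,-1.]])
    print('shift',(100*M.T@(np.array([x,y,z])-s['tool_pos'])).round(2),'rot',Ro.from_matrix(M.T@G).as_rotvec().round(3))
def stat():
    s=ctrl.get_state();M=yaw(s)
    print('t',round(s['clock'],2),'tcp',s['tool_pos'].round(4),'yaw',np.degrees(np.arctan2(M[1,0],M[0,0])).round(2),'tilt',M[:2,2].round(3),'F',s['force'].round(2),'gap',round(s['finger_gap'],4),'gf',round(float(s['gripper_force']),1),'q6',s['qpos'][5].round(3))
E
python3 - <<'E'
from h import *
stat();f=grab('wrist','d');np.save('fd',f,allow_pickle=True)
print(proj(f,[.46,.225,.038]),-np.array(f['R']).T@np.array(f['t']))
E
```

```text
t 0.15 tcp [0.232  0.4983 0.2304] yaw 155.03 tilt [-0.001 -0.002] F [-0.3  -0.1   0.16] gap 0.0854 gf 0.0 q6 -0.103
(np.float64(153.04175727186202), np.float64(386.2042193109943)) [0.16234632 0.53090893 0.37210709]
```

View pics/d.png

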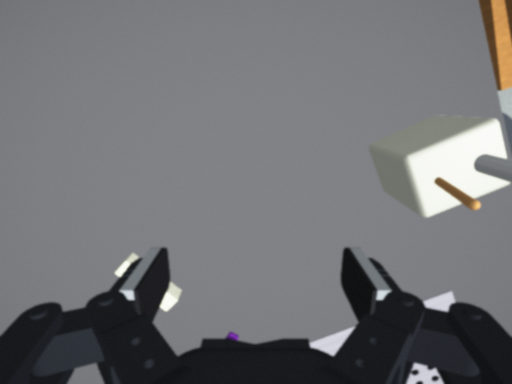

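The move was refused because every row needs all the keys, so this picture still shows the start pose. Resending it.

Request:
apply_moves(targets=[{"tx":-16,"ty":-7.5,"tz":2,"ax":0,"ay":0,"az":0.18,"grip":1},{"tx":-32.2,"ty":-15.1,"tz":5,"ax":0,"ay":0,"az":0.36,"grip":1},{"tx":-32.2,"ty":-15.1,"tz":7,"ax":0,"ay":0,"az":0.54,"grip":1},{"tx":-32.2,"ty":-15.1,"tz":7,"ax":0,"ay":0,"az":0.72,"grip":1},{"tx":-32.2,"ty":-15.1,"tz":7,"ax":0,"ay":0,"az":0.9,"grip":1},{"tx":-32.2,"ty":-15.1,"tz":7,"ax":0,"ay":0,"az":1.08,"grip":1},{"tx":-32.2,"ty":-15.1,"tz":7,"ax":0,"ay":0,"az":1.134,"grip":1},{"tx":-32.2,"ty":-15.1,"tz":7,"ax":0,"ay":0,"az":1.134,"grip":1}])

```text
clock: 1.2
tool_pos: [0.4605, 0.2252, 0.1608]
orientation: [0.707, 0.707, -0.0, -0.0]
force: [-0.0, 0.9, 0.9]
finger_gap: 0.0855
gripper_force: 0.0
```

```bash
python3 - <<'E'
from h import *
stat();f=grab('wrist','e');np.save('fe',f,allow_pickle=True)
print(proj(f,[.46,.225,.038]),-np.array(f['R']).T@np.array(f['t']))
E
```

```text
t 1.2 tcp [0.4605 0.2252 0.1608] yaw 90.02 tilt [-0.001 -0.   ] F [-0.01  0.94  0.85] gap 0.0855 gf 0.0 q6 0.344
(np.float64(256.3318539608814), np.float64(189.70402656298944)) [0.45904132 0.30108366 0.30254954]
```

View pics/e.png

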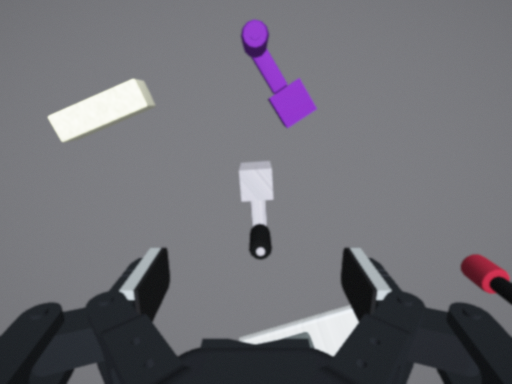

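The wrist view shows the steel hub at about (257,182) and its knob at (260,240), between the open fingers. The purple crank and the buffing block are clear of them.

```bash
python3 - <<'E'
from h import *
f=np.load('fe.npy',allow_pickle=True).item();g=f['color'][150:270,220:300].astype(int)
m=((g.min(2)>125)&(np.ptp(g,axis=2)<40)).astype(np.uint8)
m[52:]=0
c,_=cv2.findContours(m,0,2);c=max(c,key=cv2.contourArea);r=cv2.minAreaRect(c);print(r[0][0]+220,r[0][1]+150,r[1:])
for y in range(10,104,4):
    x=np.where((g[y].min(1)>125)&(np.ptp(g[y],axis=1)<40))[0]
    if len(x): print(y+150,x.min()+220,x.max()+220,g[y,x.min()+4].tolist())
k=(g.max(2)<50).astype(np.uint8);k[:70]=0
ys,xs=np.where(k);print('knob px',xs.min()+220,xs.max()+220,ys.min()+150,ys.max()+150)
E
```

```text
259.5 175.5 ((51.0, 79.0), 90.0)
160 220 299 [126, 126, 132]
164 220 299 [125, 126, 130]
168 220 298 [127, 128, 132]
172 220 298 [127, 127, 131]
176 220 299 [126, 127, 131]
180 220 299 [126, 127, 132]
184 220 299 [127, 128, 133]
188 220 299 [125, 126, 131]
192 220 299 [126, 126, 131]
196 220 298 [127, 128, 132]
200 220 298 [126, 127, 131]
204 221 299 [126, 128, 133]
208 220 299 [125, 126, 130]
212 221 299 [127, 128, 133]
216 221 299 [125, 127, 131]
220 220 298 [126, 128, 131]
224 220 298 [126, 128, 131]
228 220 299 [126, 127, 131]
232 221 299 [126, 127, 131]
236 220 299 [126, 127, 132]
240 220 299 [125, 125, 130]
244 222 299 [126, 127, 132]
248 220 299 [125, 127, 131]
252 221 299 [126, 127, 131]
knob px 250 270 225 258
```

```bash
python3 - <<'E'
from h import *
f=np.load('fe.npy',allow_pickle=True).item();g=f['color'].astype(int)
for y in range(158,232,3):
    x=np.where(g[y,230:290].min(1)>155)[0]+230
    if len(x): print(y,x.min(),x.max(),g[y,257].tolist())
for p in[(239.5,201.5,.038),(273.5,201.5,.038),(259,225,.008)]:print(ray(f,*p).round(4))
for y in (168,169,170):print(ray(f,256.5,y,.038).round(4))
print('knobtop',ray(f,260.5,250,.054).round(4))
E
```

```text
161 264 268 [147, 148, 155]
164 241 270 [174, 174, 184]
167 240 271 [175, 176, 185]
170 239 271 [206, 206, 216]
173 239 272 [213, 213, 223]
176 239 272 [219, 220, 229]
179 239 272 [217, 217, 227]
182 239 272 [216, 216, 226]
185 240 272 [214, 215, 226]
188 240 272 [213, 215, 224]
191 240 273 [211, 212, 222]
194 240 273 [212, 214, 223]
197 241 273 [211, 211, 222]
200 241 268 [215, 216, 226]
203 251 265 [217, 217, 228]
206 251 265 [215, 216, 226]
209 251 265 [216, 216, 226]
212 251 265 [217, 217, 227]
215 251 266 [215, 216, 226]
218 252 266 [215, 216, 225]
221 252 266 [214, 215, 225]
224 253 265 [117, 118, 125]
[0.4441 0.2134 0.038 ]
[0.4762 0.2134 0.038 ]
[0.463  0.1768 0.008 ]
[0.4601 0.2456 0.038 ]
[0.4601 0.2447 0.038 ]
[0.4601 0.2438 0.038 ]
knobtop [0.4639 0.1709 0.054 ]
```

```bash
python3 -c "
from h import *
go(.460,.229,.008,93.7)"
```

```text
shift [ 0.33 -0.02 15.32] rot [-0.    -0.    -0.063]
```

Request:
apply_moves(targets=[{"tx":0.35,"ty":0,"tz":5,"ax":0,"ay":0,"az":-0.064,"grip":1},{"tx":0.35,"ty":0,"tz":9,"ax":0,"ay":0,"az":-0.064,"grip":1},{"tx":0.35,"ty":0,"tz":12.5,"ax":0,"ay":0,"az":-0.064,"grip":1},{"tx":0.35,"ty":0,"tz":14.5,"ax":0,"ay":0,"az":-0.064,"grip":1},{"tx":0.35,"ty":0,"tz":15.3,"ax":0,"ay":0,"az":-0.064,"grip":1},{"tx":0.35,"ty":0,"tz":15.3,"ax":0,"ay":0,"az":-0.064,"grip":0.6},{"tx":0.35,"ty":0,"tz":15.3,"ax":0,"ay":0,"az":-0.064,"grip":0.2},{"tx":0.35,"ty":0,"tz":15.3,"ax":0,"ay":0,"az":-0.064,"grip":0}])

```text
clock: 2.25
tool_pos: [0.4612, 0.2297, 0.0096]
orientation: [0.684, 0.73, 0.001, 0.001]
force: [0.0, -0.2, -0.4]
finger_gap: 0.0323
gripper_force: 0.0
```

Request:
apply_moves(targets=[{"tx":0,"ty":0,"tz":0,"ax":0,"ay":0,"az":0,"grip":0},{"tx":0,"ty":0,"tz":0,"ax":0,"ay":0,"az":0,"grip":0},{"tx":0,"ty":0,"tz":0,"ax":0,"ay":0,"az":0,"grip":0},{"tx":0,"ty":0,"tz":0,"ax":0,"ay":0,"az":0,"grip":0},{"tx":0,"ty":0,"tz":-4,"ax":0,"ay":0,"az":0,"grip":0},{"tx":0,"ty":0,"tz":-9,"ax":0,"ay":0,"az":0,"grip":0},{"tx":0,"ty":0,"tz":-14,"ax":0,"ay":0,"az":0,"grip":0},{"tx":0,"ty":0,"tz":-14,"ax":0,"ay":0,"az":0,"grip":0}])

```text
clock: 3.25
tool_pos: [0.4627, 0.2301, 0.1528]
orientation: [0.684, 0.73, 0.004, 0.002]
force: [-0.1, 0.1, -2.3]
finger_gap: 0.0291
gripper_force: 60.3
```

```bash
python3 -c "
from h import *
stat()
# viewpoint: camera (77mm along tool x) over the spindle region
go(.495,-.07,.20,93.7)"
```

```text
t 3.25 tcp [0.4627 0.2301 0.1528] yaw 93.72 tilt [0.009 0.003] F [-0.05  0.15 -2.27] gap 0.0291 gf 60.3 q6 0.287
shift [-30.15   1.32  -4.79] rot [ 0.009 -0.003  0.   ]
```

Request:
apply_moves(targets=[{"tx":-6,"ty":0.3,"tz":-4,"ax":0.009,"ay":0,"az":0,"grip":0},{"tx":-12,"ty":0.7,"tz":-4.8,"ax":0.009,"ay":0,"az":0,"grip":0},{"tx":-18,"ty":1,"tz":-4.8,"ax":0.009,"ay":0,"az":0,"grip":0},{"tx":-23,"ty":1.3,"tz":-4.8,"ax":0.009,"ay":0,"az":0,"grip":0},{"tx":-26,"ty":1.3,"tz":-4.8,"ax":0.009,"ay":0,"az":0,"grip":0},{"tx":-28.1,"ty":1.3,"tz":-4.8,"ax":0.009,"ay":0,"az":0,"grip":0},{"tx":-28.1,"ty":1.3,"tz":-4.8,"ax":0.009,"ay":0,"az":0,"grip":0},{"tx":-28.1,"ty":1.3,"tz":-4.8,"ax":0.009,"ay":0,"az":0,"grip":0}])

```text
clock: 4.25
tool_pos: [0.4907, -0.0495, 0.1945]
orientation: [0.684, 0.73, -0.004, -0.005]
force: [-0.3, -0.5, -2.8]
finger_gap: 0.0293
gripper_force: 60.3
```

```bash
python3 - <<'E'
from h import *
stat();f=grab('wrist');np.save('ff',f,allow_pickle=True)
u,v=proj(f,[.495,-.001,.07]);print(u,v)
im=f['color'];u,v=int(u),int(v);u0,v0=max(0,u-40),max(0,v-40)
cr=cv2.resize(im[v0:v0+80,u0:u0+80],(400,400),interpolation=cv2.INTER_CUBIC)
print(u0,v0)
cv2.imwrite('pics/f.png',np.hstack([cv2.resize(im,(400,300)),np.zeros((300,0,3),np.uint8)])[...,::-1])
o=np.zeros((400,800,3),np.uint8);o[:300,:400]=cv2.resize(im,(400,300));o[:,400:]=cr
cv2.imwrite('pics/f.png',o[...,::-1])
E
```

```text
t 4.25 tcp [ 0.4907 -0.0495  0.1945] yaw 93.73 tilt [-0.012  0.001] F [-0.34 -0.51 -2.81] gap 0.0293 gf 60.3 q6 -0.28
266.7554113166296 137.40589996647344
226 97
```

View pics/f.png

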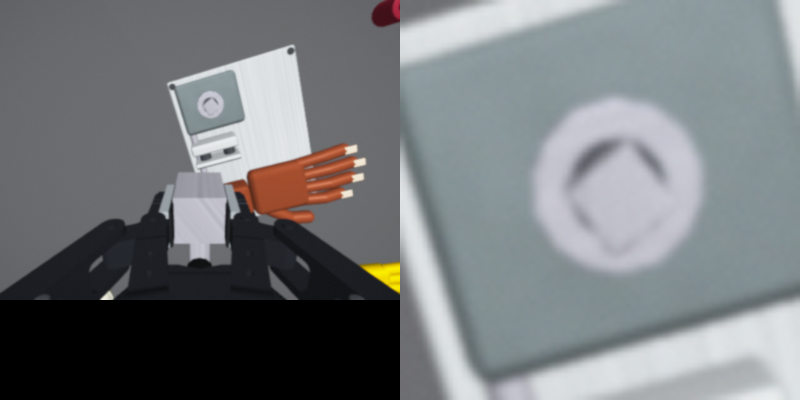

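The wrist view shows the spindle square as a diamond, crop corners at about (625,142), (570,192), (617,252) and (672,190). The boss is a circle of radius 84 at (618,186). The crank sits straight in the fingers.

```bash
python3 - <<'E'
from h import *
f=np.load('ff.npy',allow_pickle=True).item()
c=[(226+x/5,97+y/5) for x,y in[(225,142),(170,192),(217,252),(272,190)]]
P=np.array([ray(f,*q,.082) for q in c]);print(P.round(4));print('ctr',P.mean(0))
for i in range(4):
    d=P[(i+1)%4]-P[i];print(np.degrees(np.arctan2(d[1],d[0])).round(1),np.linalg.norm(d).round(4))
print('boss',ray(f,226+218/5,97+186/5,.06))
g=cv2.cvtColor(f['color'],cv2.COLOR_RGB2GRAY)
# boss by mask
hsv=f['color'][97:177,226:306].astype(int)
m=((hsv[...,1]-hsv[...,0]<2)&(hsv.min(2)>150)).astype(np.uint8)
n,l,st,ce=cv2.connectedComponentsWithStats(m)
k=[i for i in range(1,n) if st[i,4]>300 and abs(ce[i]-[43,37]).max()<6]
for i in k:
    cc,_=cv2.findContours((l==i).astype(np.uint8),0,2);e=cv2.fitEllipse(max(cc,key=cv2.contourArea));print(e,ray(f,e[0][0]+226,e[0][1]+97,.06))
go(.495,-.07,.2,93.7)
E
```

```text
[[ 0.4974  0.0104  0.082 ]
 [ 0.4887  0.0015  0.082 ]
 [ 0.4975 -0.0081  0.082 ]
 [ 0.506   0.003   0.082 ]]
ctr [0.49740788 0.00170469 0.082     ]
-134.3 0.0124
-47.6 0.013
52.6 0.0139
139.3 0.0113
boss [0.49772766 0.00106213 0.06      ]
((43.069217681884766, 36.76206970214844), (30.244237899780273, 31.251182556152344), 173.95303344726562) [0.49720869 0.00142525 0.06      ]
shift [-2.09  0.26 -0.51] rot [-0.011 -0.001  0.001]
```

```bash
python3 - <<'E'
from h import *
f=np.load('ff.npy',allow_pickle=True).item();g=f['color'].astype(int)
print([(y,g[y,240:272].mean(0).astype(int).tolist()[0]) for y in range(214,345,3)])
print({y:g[y,215:300:3,0].tolist() for y in (225,280)})
s=ctrl.get_state();T=s['tool_pos'];M=yaw(s)
for dx in(-15,0,15):
  for dy in(-15,15):print(dx,dy,np.round(proj(f,T+M@np.array([dx/1e3,dy/1e3,-.030])),1))
E
```

```text
[(214, 169), (217, 171), (220, 166), (223, 154), (226, 153), (229, 154), (232, 154), (235, 153), (238, 153), (241, 153), (244, 153), (247, 153), (250, 153), (253, 172), (256, 192), (259, 192), (262, 191), (265, 191), (268, 191), (271, 191), (274, 191), (277, 191), (280, 191), (283, 190), (286, 190), (289, 189), (292, 189), (295, 188), (298, 189), (301, 189), (304, 188), (307, 188), (310, 187), (313, 172), (316, 171), (319, 170), (322, 169), (325, 169), (328, 167), (331, 108), (334, 46), (337, 24), (340, 20), (343, 26)]
{225: [110, 108, 110, 110, 135, 153, 150, 154, 154, 156, 155, 156, 158, 150, 151, 157, 154, 153, 156, 155, 154, 159, 161, 204, 215, 214, 217, 215, 214], 280: [80, 37, 56, 185, 194, 190, 187, 186, 188, 190, 188, 190, 190, 190, 191, 193, 193, 194, 197, 192, 187, 185, 190, 195, 160, 26, 45, 95, 47]}
-15 -15 [225.6 315.1]
-15 15 [292.1 315.1]
0 -15 [224.6 286.3]
0 15 [293.3 286.3]
15 -15 [223.5 255.5]
15 15 [294.7 255.5]
```

```bash
python3 - <<'E'
from h import *
stat();go(.4975,.0012,.105,137.5)
from scipy.spatial.transform import Rotation as R
for a in(-.18,-.36,-.54,-.72,-.764):print((R.from_rotvec([-.009,0,0])*R.from_rotvec([0,0,a])).as_rotvec().round(4))
E
```

```text
t 4.3 tcp [ 0.4909 -0.0493  0.195 ] yaw 93.78 tilt [-0.011  0.001] F [-0.31 -0.33 -2.87] gap 0.0292 gf 60.3 q6 -0.28
shift [4.99 1.09 8.99] rot [-0.01  -0.006 -0.763]
[-0.009  -0.0008 -0.18  ]
[-0.0089 -0.0016 -0.36  ]
[-0.0088 -0.0024 -0.54  ]
[-0.0086 -0.0032 -0.72  ]
[-0.0086 -0.0034 -0.764 ]
```

Request:
apply_moves(targets=[{"tx":1,"ty":0.2,"tz":0,"ax":-0.009,"ay":-0.001,"az":-0.18,"grip":0},{"tx":2.5,"ty":0.5,"tz":0,"ax":-0.009,"ay":-0.002,"az":-0.36,"grip":0},{"tx":4,"ty":0.8,"tz":2,"ax":-0.009,"ay":-0.002,"az":-0.54,"grip":0},{"tx":5,"ty":1.1,"tz":4,"ax":-0.009,"ay":-0.003,"az":-0.72,"grip":0},{"tx":5,"ty":1.1,"tz":6,"ax":-0.009,"ay":-0.003,"az":-0.764,"grip":0},{"tx":5,"ty":1.1,"tz":8,"ax":-0.009,"ay":-0.003,"az":-0.764,"grip":0},{"tx":5,"ty":1.1,"tz":9,"ax":-0.009,"ay":-0.003,"az":-0.764,"grip":0},{"tx":5,"ty":1.1,"tz":9,"ax":-0.009,"ay":-0.003,"az":-0.764,"grip":0}])

```text
clock: 5.3
tool_pos: [0.4978, 0.0009, 0.1054]
orientation: [0.362, 0.932, 0.0, -0.001]
force: [-0.5, -0.2, -3.0]
finger_gap: 0.0294
gripper_force: 60.2
```

Request:
apply_moves(targets=[{"tx":0,"ty":0,"tz":0,"ax":0,"ay":0,"az":0,"grip":0},{"tx":0,"ty":0,"tz":0,"ax":0,"ay":0,"az":0,"grip":0},{"tx":0,"ty":0,"tz":0,"ax":0,"ay":0,"az":0,"grip":0},{"tx":0,"ty":0,"tz":0,"ax":0,"ay":0,"az":0,"grip":0},{"tx":0,"ty":0,"tz":0,"ax":0,"ay":0,"az":0,"grip":0},{"tx":0,"ty":0,"tz":0,"ax":0,"ay":0,"az":0,"grip":0},{"tx":0,"ty":0,"tz":0,"ax":0,"ay":0,"az":0,"grip":0},{"tx":0,"ty":0,"tz":0,"ax":0,"ay":0,"az":0,"grip":0}])

```text
clock: 6.3
tool_pos: [0.4985, 0.0003, 0.1062]
orientation: [0.362, 0.932, 0.0, 0.0]
force: [0.2, -0.4, -1.9]
finger_gap: 0.0292
gripper_force: 60.2
```

```bash
python3 - <<'E'
from h import *
stat();go(.4975,.0012,.09,137.5)
E
```

```text
t 6.3 tcp [4.985e-01 3.000e-04 1.062e-01] yaw 137.5 tilt [0.    0.001] F [ 0.22 -0.41 -1.91] gap 0.0292 gf 60.2 q6 -0.943
shift [ 0.14 -0.    1.62] rot [ 0.001 -0.    -0.   ]
```

Request:
apply_moves(targets=[{"tx":0.14,"ty":0,"tz":0.4,"ax":0,"ay":0,"az":0,"grip":0},{"tx":0.14,"ty":0,"tz":0.8,"ax":0,"ay":0,"az":0,"grip":0},{"tx":0.14,"ty":0,"tz":1.2,"ax":0,"ay":0,"az":0,"grip":0},{"tx":0.14,"ty":0,"tz":1.4,"ax":0,"ay":0,"az":0,"grip":0},{"tx":0.14,"ty":0,"tz":1.6,"ax":0,"ay":0,"az":0,"grip":0},{"tx":0.14,"ty":0,"tz":1.75,"ax":0,"ay":0,"az":0,"grip":0},{"tx":0.14,"ty":0,"tz":1.75,"ax":0,"ay":0,"az":0,"grip":0},{"tx":0.14,"ty":0,"tz":1.75,"ax":0,"ay":0,"az":0,"grip":0}])

```text
clock: 7.3
tool_pos: [0.4975, 0.0012, 0.0887]
orientation: [0.362, 0.932, 0.0, 0.0]
force: [0.4, -0.6, -1.5]
finger_gap: 0.0293
gripper_force: 60.2
```

No contact force yet, so I'll keep lowering in small steps.

Request:
apply_moves(targets=[{"tx":0,"ty":0,"tz":0.05,"ax":0,"ay":0,"az":0,"grip":0},{"tx":0,"ty":0,"tz":0.1,"ax":0,"ay":0,"az":0,"grip":0},{"tx":0,"ty":0,"tz":0.15,"ax":0,"ay":0,"az":0,"grip":0},{"tx":0,"ty":0,"tz":0.2,"ax":0,"ay":0,"az":0,"grip":0},{"tx":0,"ty":0,"tz":0.25,"ax":0,"ay":0,"az":0,"grip":0},{"tx":0,"ty":0,"tz":0.25,"ax":0,"ay":0,"az":0,"grip":0},{"tx":0,"ty":0,"tz":0.25,"ax":0,"ay":0,"az":0,"grip":0},{"tx":0,"ty":0,"tz":0.25,"ax":0,"ay":0,"az":0,"grip":0}])

```text
clock: 8.3
tool_pos: [0.4975, 0.0012, 0.0862]
orientation: [0.362, 0.932, 0.0, 0.0]
force: [1.3, -0.0, -1.8]
finger_gap: 0.0288
gripper_force: 60.2
```

Request:
apply_moves(targets=[{"tx":0,"ty":0,"tz":0.05,"ax":0,"ay":0,"az":0,"grip":0},{"tx":0,"ty":0,"tz":0.1,"ax":0,"ay":0,"az":0,"grip":0},{"tx":0,"ty":0,"tz":0.15,"ax":0,"ay":0,"az":0,"grip":0},{"tx":0,"ty":0,"tz":0.2,"ax":0,"ay":0,"az":0,"grip":0},{"tx":0,"ty":0,"tz":0.25,"ax":0,"ay":0,"az":0,"grip":0},{"tx":0,"ty":0,"tz":0.3,"ax":0,"ay":0,"az":0,"grip":0},{"tx":0,"ty":0,"tz":0.35,"ax":0,"ay":0,"az":0,"grip":0},{"tx":0,"ty":0,"tz":0.35,"ax":0,"ay":0,"az":0,"grip":0}])

```text
clock: 9.3
tool_pos: [0.4975, 0.0012, 0.0827]
orientation: [0.362, 0.932, 0.0, 0.0]
force: [1.3, -0.8, -2.2]
finger_gap: 0.029
gripper_force: 60.2
```

Request:
apply_moves(targets=[{"tx":0,"ty":0,"tz":0.15,"ax":0,"ay":0,"az":0,"grip":0},{"tx":0,"ty":0,"tz":0.3,"ax":0,"ay":0,"az":0,"grip":0},{"tx":0,"ty":0,"tz":0.45,"ax":0,"ay":0,"az":0,"grip":0},{"tx":0,"ty":0,"tz":0.6,"ax":0,"ay":0,"az":0,"grip":0},{"tx":0,"ty":0,"tz":0.75,"ax":0,"ay":0,"az":0,"grip":0},{"tx":0,"ty":0,"tz":0.9,"ax":0,"ay":0,"az":0,"grip":0},{"tx":0,"ty":0,"tz":1.05,"ax":0,"ay":0,"az":0,"grip":0},{"tx":0,"ty":0,"tz":1.15,"ax":0,"ay":0,"az":0,"grip":0}])

```text
clock: 10.3
tool_pos: [0.4976, 0.0012, 0.0712]
orientation: [0.362, 0.932, 0.0, 0.0]
force: [1.8, -1.3, -0.6]
finger_gap: 0.0289
gripper_force: 60.3
```

Request:
apply_moves(targets=[{"tx":0,"ty":0,"tz":0.03,"ax":0,"ay":0,"az":0,"grip":0},{"tx":0,"ty":0,"tz":0.06,"ax":0,"ay":0,"az":0,"grip":0},{"tx":0,"ty":0,"tz":0.09,"ax":0,"ay":0,"az":0,"grip":0},{"tx":0,"ty":0,"tz":0.12,"ax":0,"ay":0,"az":0,"grip":0},{"tx":0,"ty":0,"tz":0.15,"ax":0,"ay":0,"az":0,"grip":0},{"tx":0,"ty":0,"tz":0.15,"ax":0,"ay":0,"az":0,"grip":0},{"tx":0,"ty":0,"tz":0.15,"ax":0,"ay":0,"az":0,"grip":0},{"tx":0,"ty":0,"tz":0.15,"ax":0,"ay":0,"az":0,"grip":0}])

```text
clock: 11.3
tool_pos: [0.4976, 0.0012, 0.0698]
orientation: [0.362, 0.932, 0.0, 0.0]
force: [2.4, -2.0, -1.0]
finger_gap: 0.029
gripper_force: 60.3
```

Request:
apply_moves(targets=[{"tx":0,"ty":0,"tz":0.03,"ax":0,"ay":0,"az":0,"grip":0},{"tx":0,"ty":0,"tz":0.06,"ax":0,"ay":0,"az":0,"grip":0},{"tx":0,"ty":0,"tz":0.09,"ax":0,"ay":0,"az":0,"grip":0},{"tx":0,"ty":0,"tz":0.12,"ax":0,"ay":0,"az":0,"grip":0},{"tx":0,"ty":0,"tz":0.12,"ax":0,"ay":0,"az":0,"grip":0},{"tx":0,"ty":0,"tz":0.12,"ax":0,"ay":0,"az":0,"grip":0},{"tx":0,"ty":0,"tz":0.12,"ax":0,"ay":0,"az":0,"grip":0},{"tx":0,"ty":0,"tz":0.12,"ax":0,"ay":0,"az":0,"grip":0}])

```text
clock: 12.3
tool_pos: [0.4976, 0.0012, 0.0697]
orientation: [0.362, 0.932, 0.0, 0.0]
force: [-0.2, -1.9, 7.3]
finger_gap: 0.029
gripper_force: 61.3
```

Request:
apply_moves(targets=[{"tx":0,"ty":0,"tz":-0.1,"ax":0,"ay":0,"az":0,"grip":0.5},{"tx":0,"ty":0,"tz":-0.1,"ax":0,"ay":0,"az":0,"grip":0.7},{"tx":0,"ty":0,"tz":-0.1,"ax":0,"ay":0,"az":0,"grip":0.7},{"tx":0,"ty":0,"tz":-0.1,"ax":0,"ay":0,"az":0,"grip":0.7},{"tx":0,"ty":0,"tz":-2,"ax":0,"ay":0,"az":0,"grip":0.7},{"tx":0,"ty":0,"tz":-4,"ax":0,"ay":0,"az":0,"grip":0.7},{"tx":0,"ty":0,"tz":-6,"ax":0,"ay":0,"az":0,"grip":0.7},{"tx":0,"ty":0,"tz":-6,"ax":0,"ay":0,"az":0,"grip":0.7}])

```text
clock: 13.3
tool_pos: [0.4987, 0.0012, 0.1303]
orientation: [0.362, 0.932, 0.001, 0.002]
force: [-0.5, 0.1, -0.0]
finger_gap: 0.0599
gripper_force: 0.0
```

```bash
python3 - <<'E'
from h import *
stat();f=grab('wrist','g');np.save('fg',f,allow_pickle=True)
c=np.array([.4976,.0012]);d=np.array([np.cos(np.radians(-42.5)),np.sin(np.radians(-42.5))])
k=c+.06*d;print('knob top expected px',proj(f,[*k,.114]),'hub top',proj(f,[*c,.098]));go(*k,.076,137.5)
E
```

```text
t 13.3 tcp [0.4987 0.0012 0.1303] yaw 137.5 tilt [0.004 0.   ] F [-0.53  0.1  -0.04] gap 0.0599 gf 0.0 q6 -0.941
knob top expected px (np.float64(254.6818956899619), np.float64(323.82960336809526)) hub top (np.float64(254.5746928480788), np.float64(228.59214708324427))
shift [-5.98 -0.02  5.29] rot [ 0.002  0.001 -0.   ]
```

View pics/g.png

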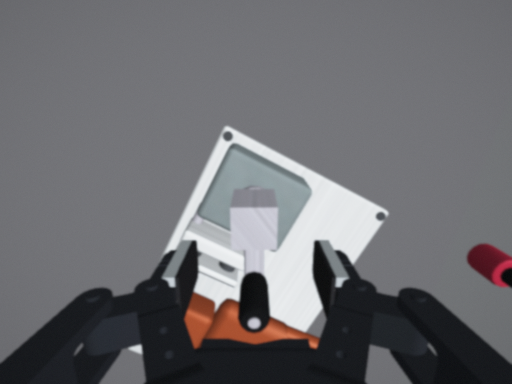

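The crank sits on the spindle with its hub top at (255,228). The knob top at (254,322) is where I predicted, so I'll grasp the knob.

Request:
apply_moves(targets=[{"tx":-3,"ty":0,"tz":0,"ax":0,"ay":0,"az":0,"grip":0.7},{"tx":-6,"ty":0,"tz":0,"ax":0,"ay":0,"az":0,"grip":0.7},{"tx":-6,"ty":0,"tz":1.5,"ax":0,"ay":0,"az":0,"grip":0.7},{"tx":-6,"ty":0,"tz":3.5,"ax":0,"ay":0,"az":0,"grip":0.7},{"tx":-6,"ty":0,"tz":5.2,"ax":0,"ay":0,"az":0,"grip":0.7},{"tx":-6,"ty":0,"tz":5.2,"ax":0,"ay":0,"az":0,"grip":0.3},{"tx":-6,"ty":0,"tz":5.2,"ax":0,"ay":0,"az":0,"grip":0},{"tx":-6,"ty":0,"tz":5.2,"ax":0,"ay":0,"az":0,"grip":0}])

```text
clock: 14.35
tool_pos: [0.5419, -0.0391, 0.0772]
orientation: [0.362, 0.932, 0.001, 0.0]
force: [-1.1, 1.2, -0.8]
finger_gap: 0.0203
gripper_force: 58.6
```

Request:
apply_moves(targets=[{"tx":0,"ty":0,"tz":0,"ax":0,"ay":0,"az":0,"grip":0},{"tx":0,"ty":0,"tz":0,"ax":0,"ay":0,"az":0,"grip":0},{"tx":0,"ty":0,"tz":0,"ax":0,"ay":0,"az":0,"grip":0},{"tx":0,"ty":0,"tz":0,"ax":0,"ay":0,"az":0,"grip":0},{"tx":0,"ty":0,"tz":0,"ax":0,"ay":0,"az":0,"grip":0},{"tx":0,"ty":0,"tz":0,"ax":0,"ay":0,"az":0,"grip":0},{"tx":0,"ty":0,"tz":0,"ax":0,"ay":0,"az":0,"grip":0},{"tx":0,"ty":0,"tz":0,"ax":0,"ay":0,"az":0,"grip":0}])

```text
clock: 15.35
tool_pos: [0.5419, -0.0394, 0.0768]
orientation: [0.362, 0.932, 0.0, 0.0]
force: [-0.6, 0.7, 3.6]
finger_gap: 0.0207
gripper_force: 58.9
```

```bash
cat >> h.py <<'E'
def arc(step,n=8,c=(.4976,.0012),a0=None):
    "clockwise rows, tool axes, from knob angle a0 (deg) held"
    M=yaw();s=ctrl.get_state();c=np.array(c);p=s['tool_pos'][:2]-c
    a=np.degrees(np.arctan2(p[1],p[0])) if a0 is None else a0
    print('angle',a,'r',np.hypot(*p)*1e3)
    e=lambda t:np.array([np.cos(np.radians(t)),np.sin(np.radians(t)),0])*6
    for i in range(1,n+1):print((M.T@(e(a-step*i)-e(a))).round(2)[:2])
E
python3 -c "
from h import *
stat();arc(15)"
```

```text
t 15.35 tcp [ 0.5419 -0.0394  0.0768] yaw 137.49 tilt [0.001 0.001] F [-0.58  0.67  3.55] gap 0.0207 gf 58.9 q6 -1.006
angle -42.44885069851518 r 60.09668830379596
[ 0.2  -1.55]
[ 0.8 -3. ]
[ 1.75 -4.24]
[ 2.99 -5.2 ]
[ 4.44 -5.8 ]
[ 5.99 -6.01]
[ 7.55 -5.8 ]
[ 8.99 -5.21]
```

Request:
apply_moves(targets=[{"tx":0.2,"ty":-1.55,"tz":0,"ax":0,"ay":0,"az":0,"grip":0},{"tx":0.8,"ty":-3.0,"tz":0,"ax":0,"ay":0,"az":0,"grip":0},{"tx":1.75,"ty":-4.24,"tz":0,"ax":0,"ay":0,"az":0,"grip":0},{"tx":3.0,"ty":-5.2,"tz":0,"ax":0,"ay":0,"az":0,"grip":0},{"tx":4.45,"ty":-5.8,"tz":0,"ax":0,"ay":0,"az":0,"grip":0},{"tx":6.0,"ty":-6.0,"tz":0,"ax":0,"ay":0,"az":0,"grip":0},{"tx":7.55,"ty":-5.8,"tz":0,"ax":0,"ay":0,"az":0,"grip":0},{"tx":9.0,"ty":-5.2,"tz":0,"ax":0,"ay":0,"az":0,"grip":0}])

```text
clock: 16.35
tool_pos: [0.4406, -0.0187, 0.0783]
orientation: [0.363, 0.932, -0.001, 0.003]
force: [3.0, -2.6, 7.1]
finger_gap: 0.0201
gripper_force: 59.7
```

```bash
python3 -c "
from h import *
stat();arc(15,a0=-42.5-120);arc(15,a0=-42.5-240)"
```

```text
t 16.35 tcp [ 0.4406 -0.0187  0.0783] yaw 137.46 tilt [ 0.005 -0.005] F [ 2.98 -2.62  7.14] gap 0.0201 gf 59.7 q6 -0.996
angle -162.5 r 60.37173687284072
[1.24 0.95]
[2.2  2.19]
[2.8  3.64]
[3.   5.19]
[2.8  6.75]
[2.2  8.19]
[1.25 9.44]
[1.000e-02 1.039e+01]
angle -282.5 r 60.37173687284072
[-1.45  0.6 ]
[-3.    0.81]
[-4.55  0.6 ]
[-6.  0.]
[-7.24 -0.95]
[-8.2  -2.19]
[-8.8  -3.64]
[-9.   -5.19]
```

Request:
apply_moves(targets=[{"tx":1.24,"ty":0.95,"tz":0,"ax":0,"ay":0,"az":0,"grip":0},{"tx":2.2,"ty":2.2,"tz":0,"ax":0,"ay":0,"az":0,"grip":0},{"tx":2.8,"ty":3.64,"tz":0,"ax":0,"ay":0,"az":0,"grip":0},{"tx":3.0,"ty":5.2,"tz":0,"ax":0,"ay":0,"az":0,"grip":0},{"tx":2.8,"ty":6.75,"tz":0,"ax":0,"ay":0,"az":0,"grip":0},{"tx":2.2,"ty":8.2,"tz":0,"ax":0,"ay":0,"az":0,"grip":0},{"tx":1.25,"ty":9.44,"tz":0,"ax":0,"ay":0,"az":0,"grip":0},{"tx":0,"ty":10.4,"tz":0,"ax":0,"ay":0,"az":0,"grip":0}])

```text
clock: 17.35
tool_pos: [0.509, 0.0605, 0.0783]
orientation: [0.362, 0.932, -0.0, -0.001]
force: [-3.3, 2.9, 12.1]
finger_gap: 0.0207
gripper_force: 60.1
```

Request:
apply_moves(targets=[{"tx":-1.45,"ty":0.6,"tz":0,"ax":0,"ay":0,"az":0,"grip":0},{"tx":-3.0,"ty":0.8,"tz":0,"ax":0,"ay":0,"az":0,"grip":0},{"tx":-4.55,"ty":0.6,"tz":0,"ax":0,"ay":0,"az":0,"grip":0},{"tx":-6.0,"ty":0,"tz":0,"ax":0,"ay":0,"az":0,"grip":0},{"tx":-7.24,"ty":-0.95,"tz":0,"ax":0,"ay":0,"az":0,"grip":0},{"tx":-8.2,"ty":-2.2,"tz":0,"ax":0,"ay":0,"az":0,"grip":0},{"tx":-8.8,"ty":-3.64,"tz":0,"ax":0,"ay":0,"az":0,"grip":0},{"tx":-9.0,"ty":-5.2,"tz":0,"ax":0,"ay":0,"az":0,"grip":0}])

```text
clock: 18.35
tool_pos: [0.5415, -0.0394, 0.0772]
orientation: [0.362, 0.932, 0.001, 0.001]
force: [2.9, 3.2, 3.7]
finger_gap: 0.0204
gripper_force: 59.2
```

```bash
cat >> h.py <<'E'
def ft(c=(.4976,.0012)):
    s=ctrl.get_state();p=s['tool_pos'][:2]-np.array(c);r=np.hypot(*p);u=p/r;t=np.array([u[1],-u[0]])
    print('ang',np.degrees(np.arctan2(p[1],p[0])).round(2),'r',r*1e3,'Ftan(resist)',-(s['force'][:2]@t),'Frad',s['force'][:2]@u)
E
python3 -c "
from h import *
stat();ft()"
```

```text
t 18.35 tcp [ 0.5415 -0.0394  0.0772] yaw 137.52 tilt [0.002 0.001] F [2.87 3.15 3.7 ] gap 0.0204 gf 59.2 q6 -1.007
ang -42.8 r 59.82606931374109 Ftan(resist) 4.264037050093324 Frad -0.037333977395887424
```

Request:
apply_moves(targets=[{"tx":0.2,"ty":-1.55,"tz":0,"ax":0,"ay":0,"az":0,"grip":0},{"tx":0.8,"ty":-3.0,"tz":0,"ax":0,"ay":0,"az":0,"grip":0},{"tx":1.75,"ty":-4.24,"tz":0,"ax":0,"ay":0,"az":0,"grip":0},{"tx":3.0,"ty":-5.2,"tz":0,"ax":0,"ay":0,"az":0,"grip":0},{"tx":4.45,"ty":-5.8,"tz":0,"ax":0,"ay":0,"az":0,"grip":0},{"tx":6.0,"ty":-6.0,"tz":0,"ax":0,"ay":0,"az":0,"grip":0},{"tx":7.55,"ty":-5.8,"tz":0,"ax":0,"ay":0,"az":0,"grip":0},{"tx":9.0,"ty":-5.2,"tz":0,"ax":0,"ay":0,"az":0,"grip":0}])

```text
clock: 19.35
tool_pos: [0.4406, -0.0189, 0.0782]
orientation: [0.363, 0.932, -0.001, 0.003]
force: [4.5, -2.9, 8.1]
finger_gap: 0.0206
gripper_force: 59.7
```

```bash
python3 - <<'E'
from h import *
stat();ft()
f=grab('top');w=grab('wrist')
np.save('fh',f,allow_pickle=True)
o=np.zeros((400,800,3),np.uint8);o[:,:400]=cv2.resize(f['color'][150:220,240:310],(400,400),interpolation=cv2.INTER_CUBIC);o[:300,400:]=cv2.resize(w['color'],(400,300))
cv2.imwrite('pics/h.png',o[...,::-1])
E
```

```text
t 19.35 tcp [ 0.4406 -0.0189  0.0782] yaw 137.45 tilt [ 0.005 -0.005] F [ 4.52 -2.89  8.07] gap 0.0206 gf 59.7 q6 -0.996
ang -160.53 r 60.409379348153415 Ftan(resist) 4.231530514541177 Frad -3.293075811889677
```

View pics/h.png

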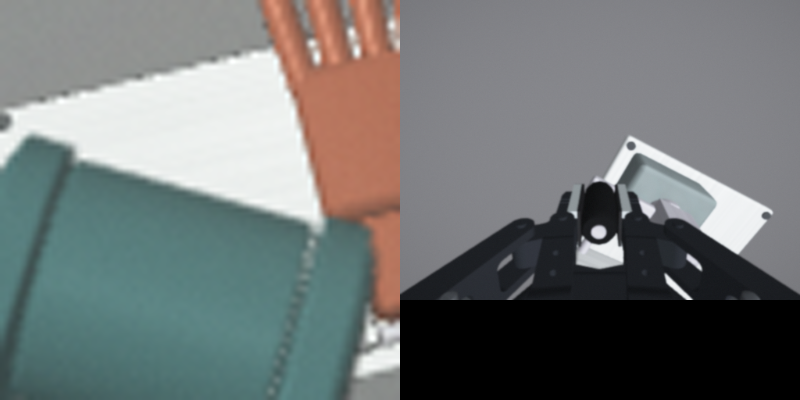

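Here the arm hides the jaws from above, and the wrist view shows the knob held and the crank seated. I'll wind on to the guaranteed free 1.5 turns, then take small steps by force.

```bash
python3 -c "
from h import *
arc(7.5,a0=-162.5)
for k in range(4):arc(6,n=4,a0=-222.5-24*k)"
```

```text
angle -162.5 r 60.38630119837888
[0.65 0.44]
[1.24 0.95]
[1.76 1.55]
[2.19 2.2 ]
[2.54 2.9 ]
[2.79 3.65]
[2.94 4.42]
[3.  5.2]
angle -222.5 r 60.38630119837888
[-0.03  0.63]
[-0.13  1.25]
[-0.3   1.85]
[-0.52  2.44]
angle -246.5 r 60.38630119837888
[-0.29  0.56]
[-0.63  1.09]
[-1.02  1.57]
[-1.47  2.02]
angle -270.5 r 60.38630119837888
[-0.49  0.39]
[-1.02  0.74]
[-1.58  1.02]
[-2.16  1.25]
angle -294.5 r 60.38630119837888
[-0.61  0.16]
[-1.23  0.26]
[-1.85  0.29]
[-2.48  0.26]
```

Request:
apply_moves(targets=[{"tx":0.65,"ty":0.44,"tz":0,"ax":0,"ay":0,"az":0,"grip":0},{"tx":1.24,"ty":0.95,"tz":0,"ax":0,"ay":0,"az":0,"grip":0},{"tx":1.76,"ty":1.55,"tz":0,"ax":0,"ay":0,"az":0,"grip":0},{"tx":2.2,"ty":2.2,"tz":0,"ax":0,"ay":0,"az":0,"grip":0},{"tx":2.54,"ty":2.9,"tz":0,"ax":0,"ay":0,"az":0,"grip":0},{"tx":2.8,"ty":3.65,"tz":0,"ax":0,"ay":0,"az":0,"grip":0},{"tx":2.94,"ty":4.42,"tz":0,"ax":0,"ay":0,"az":0,"grip":0},{"tx":3.0,"ty":5.2,"tz":0,"ax":0,"ay":0,"az":0,"grip":0}])

```text
clock: 20.45
tool_pos: [0.4511, 0.0402, 0.0781]
orientation: [0.362, 0.932, -0.002, -0.001]
force: [-6.7, 0.1, 14.8]
finger_gap: 0.0209
gripper_force: 60.3
```

```bash
python3 -c "
from h import *
stat();ft()"
```

```text
t 20.45 tcp [0.4511 0.0402 0.0781] yaw 137.51 tilt [-0.003 -0.004] F [-6.67  0.07 14.81] gap 0.0209 gf 60.3 q6 -0.862
ang 140.05 r 60.707999997315575 Ftan(resist) 4.230476948771106 Frad 5.154725858902012
```

Request:
apply_moves(targets=[{"tx":0,"ty":0.31,"tz":0,"ax":0,"ay":0,"az":0,"grip":0},{"tx":-0.03,"ty":0.63,"tz":0,"ax":0,"ay":0,"az":0,"grip":0},{"tx":-0.07,"ty":0.94,"tz":0,"ax":0,"ay":0,"az":0,"grip":0},{"tx":-0.13,"ty":1.25,"tz":0,"ax":0,"ay":0,"az":0,"grip":0},{"tx":-0.21,"ty":1.55,"tz":0,"ax":0,"ay":0,"az":0,"grip":0},{"tx":-0.3,"ty":1.85,"tz":0,"ax":0,"ay":0,"az":0,"grip":0},{"tx":-0.4,"ty":2.15,"tz":0,"ax":0,"ay":0,"az":0,"grip":0},{"tx":-0.52,"ty":2.44,"tz":0,"ax":0,"ay":0,"az":0,"grip":0}])

```text
clock: 21.45
tool_pos: [0.4712, 0.0558, 0.0782]
orientation: [0.362, 0.932, -0.001, -0.001]
force: [-6.4, 3.8, 15.8]
finger_gap: 0.0205
gripper_force: 60.4
```

```bash
python3 -c "
from h import *
stat();ft()"
```

```text
t 21.45 tcp [0.4712 0.0558 0.0782] yaw 137.54 tilt [-0.003 -0.001] F [-6.39  3.79 15.8 ] gap 0.0205 gf 60.4 q6 -0.831
ang 115.84 r 60.61799661802669 Ftan(resist) 4.097323838221374 Frad 6.198508927491245
```

Request:
apply_moves(targets=[{"tx":-0.14,"ty":0.28,"tz":0,"ax":0,"ay":0,"az":0,"grip":0},{"tx":-0.29,"ty":0.56,"tz":0,"ax":0,"ay":0,"az":0,"grip":0},{"tx":-0.45,"ty":0.83,"tz":0,"ax":0,"ay":0,"az":0,"grip":0},{"tx":-0.63,"ty":1.09,"tz":0,"ax":0,"ay":0,"az":0,"grip":0},{"tx":-0.82,"ty":1.33,"tz":0,"ax":0,"ay":0,"az":0,"grip":0},{"tx":-1.02,"ty":1.57,"tz":0,"ax":0,"ay":0,"az":0,"grip":0},{"tx":-1.24,"ty":1.8,"tz":0,"ax":0,"ay":0,"az":0,"grip":0},{"tx":-1.47,"ty":2.02,"tz":0,"ax":0,"ay":0,"az":0,"grip":0}])

```text
clock: 22.45
tool_pos: [0.4959, 0.0616, 0.0782]
orientation: [0.362, 0.932, -0.0, -0.001]
force: [-5.0, 6.5, 14.3]
finger_gap: 0.0206
gripper_force: 60.4
```

```bash
python3 -c "
from h import *
stat();ft()"
```

```text
t 22.45 tcp [0.4959 0.0616 0.0782] yaw 137.55 tilt [-0.003  0.001] F [-4.97  6.48 14.26] gap 0.0206 gf 60.4 q6 -0.821
ang 91.62 r 60.41940784211547 Ftan(resist) 4.784681832209103 Frad 6.617813731231417
```

Request:
apply_moves(targets=[{"tx":-0.24,"ty":0.2,"tz":0,"ax":0,"ay":0,"az":0,"grip":0},{"tx":-0.49,"ty":0.39,"tz":0,"ax":0,"ay":0,"az":0,"grip":0},{"tx":-0.75,"ty":0.57,"tz":0,"ax":0,"ay":0,"az":0,"grip":0},{"tx":-1.02,"ty":0.74,"tz":0,"ax":0,"ay":0,"az":0,"grip":0},{"tx":-1.3,"ty":0.89,"tz":0,"ax":0,"ay":0,"az":0,"grip":0},{"tx":-1.58,"ty":1.02,"tz":0,"ax":0,"ay":0,"az":0,"grip":0},{"tx":-1.87,"ty":1.14,"tz":0,"ax":0,"ay":0,"az":0,"grip":0},{"tx":-2.16,"ty":1.25,"tz":0,"ax":0,"ay":0,"az":0,"grip":0}])

```text
clock: 23.45
tool_pos: [0.5204, 0.057, 0.0782]
orientation: [0.362, 0.932, 0.001, -0.002]
force: [-2.9, 7.2, 13.0]
finger_gap: 0.0205
gripper_force: 60.4
```

```bash
python3 -c "
from h import *
stat();ft()
for k in range(1,4):arc(6,n=4,a0=-294.5-24*k)"
```

```text
t 23.45 tcp [0.5204 0.057  0.0782] yaw 137.57 tilt [-0.002  0.002] F [-2.89  7.25 13.04] gap 0.0205 gf 60.4 q6 -0.831
ang 67.72 r 60.24793769327111 Ftan(resist) 5.423417586134465 Frad 5.611238850852684
angle -318.5 r 60.24793769327111
[-0.62 -0.1 ]
[-1.23 -0.26]
[-1.81 -0.49]
[-2.37 -0.77]
angle -342.5 r 60.24793769327111
[-0.53 -0.34]
[-1.01 -0.74]
[-1.46 -1.18]
[-1.85 -1.67]
angle -366.5 r 60.24793769327111
[-0.34 -0.53]
[-0.63 -1.09]
[-0.85 -1.67]
[-1.01 -2.28]
```

Request:
apply_moves(targets=[{"tx":-0.15,"ty":0.04,"tz":0,"ax":0,"ay":0,"az":0,"grip":0},{"tx":-0.3,"ty":0.08,"tz":0,"ax":0,"ay":0,"az":0,"grip":0},{"tx":-0.45,"ty":0.12,"tz":0,"ax":0,"ay":0,"az":0,"grip":0},{"tx":-0.61,"ty":0.16,"tz":0,"ax":0,"ay":0,"az":0,"grip":0},{"tx":-0.76,"ty":0.19,"tz":0,"ax":0,"ay":0,"az":0,"grip":0},{"tx":-0.92,"ty":0.22,"tz":0,"ax":0,"ay":0,"az":0,"grip":0},{"tx":-1.07,"ty":0.24,"tz":0,"ax":0,"ay":0,"az":0,"grip":0},{"tx":-1.23,"ty":0.26,"tz":0,"ax":0,"ay":0,"az":0,"grip":0}])

```text
clock: 24.45
tool_pos: [0.5313, 0.051, 0.0781]
orientation: [0.362, 0.932, 0.001, -0.002]
force: [-3.4, 8.5, 12.3]
finger_gap: 0.0204
gripper_force: 60.3
```

```bash
python3 - <<'E'
from h import *
stat();ft()
f=grab('top');s=grab('side')
P=proj(s,[.5,-.07,.03]);print(P)
u,v=int(P[0]),int(P[1])
o=np.hstack([cv2.resize(f['color'][150:220,240:310],(400,400),interpolation=cv2.INTER_CUBIC),cv2.resize(s['color'][v-35:v+35,u-35:u+35],(400,400),interpolation=cv2.INTER_CUBIC)])
cv2.imwrite('pics/i.png',o[...,::-1])
E
```

```text
t 24.45 tcp [0.5313 0.051  0.0781] yaw 137.57 tilt [-0.002  0.003] F [-3.37  8.53 12.28] gap 0.0204 gf 60.3 q6 -0.843
ang 55.92 r 60.15595931872813 Ftan(resist) 7.570171274242036 Frad 5.182070332654583
(np.float64(277.34505271502684), np.float64(197.9388183215925))
```

View pics/i.png

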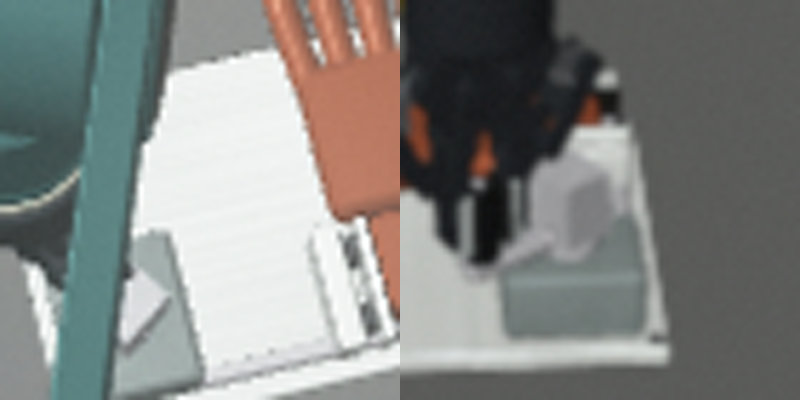

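The moving jaw now lies against the brown wrist block in the top crop, around (365,270), and the crank is level on the housing in the side crop. The force at the knob has risen from about 4.2 N to 7.6 N, so I'll nudge it a little further.

Request:
apply_moves(targets=[{"tx":-0.1,"ty":0,"tz":0,"ax":0,"ay":0,"az":0,"grip":0},{"tx":-0.2,"ty":0,"tz":0,"ax":0,"ay":0,"az":0,"grip":0},{"tx":-0.26,"ty":0,"tz":0,"ax":0,"ay":0,"az":0,"grip":0},{"tx":-0.26,"ty":0,"tz":0,"ax":0,"ay":0,"az":0,"grip":0},{"tx":-0.26,"ty":0,"tz":0,"ax":0,"ay":0,"az":0,"grip":0},{"tx":-0.26,"ty":0,"tz":0,"ax":0,"ay":0,"az":0,"grip":0},{"tx":-0.26,"ty":0,"tz":0,"ax":0,"ay":0,"az":0,"grip":0},{"tx":-0.26,"ty":0,"tz":0,"ax":0,"ay":0,"az":0,"grip":0}])

```text
clock: 25.55
tool_pos: [0.5334, 0.0495, 0.0781]
orientation: [0.362, 0.932, 0.001, -0.001]
force: [-3.0, 8.7, 11.7]
finger_gap: 0.0203
gripper_force: 60.2
```

```bash
python3 -c "
from h import *
stat();ft()"
```

```text
t 25.55 tcp [0.5334 0.0495 0.0781] yaw 137.58 tilt [-0.002  0.004] F [-3.02  8.67 11.67] gap 0.0203 gf 60.2 q6 -0.847
ang 53.42 r 60.135354199607725 Ftan(resist) 7.592825941056336 Frad 5.156808203700808
```

Request:
apply_moves(targets=[{"tx":0,"ty":0,"tz":-0.1,"ax":0,"ay":0,"az":0,"grip":0.3},{"tx":0,"ty":0,"tz":-0.1,"ax":0,"ay":0,"az":0,"grip":0.42},{"tx":0,"ty":0,"tz":-0.1,"ax":0,"ay":0,"az":0,"grip":0.42},{"tx":0,"ty":0,"tz":-0.1,"ax":0,"ay":0,"az":0,"grip":0.42},{"tx":0,"ty":0,"tz":-1.5,"ax":0,"ay":0,"az":0,"grip":0.42},{"tx":0,"ty":0,"tz":-4,"ax":0,"ay":0,"az":0,"grip":0.42},{"tx":0,"ty":0,"tz":-8,"ax":0,"ay":0,"az":0,"grip":0.42},{"tx":0,"ty":0,"tz":-12,"ax":0,"ay":0,"az":0,"grip":0.42}])

```text
clock: 26.55
tool_pos: [0.5351, 0.0475, 0.1987]
orientation: [0.362, 0.932, 0.0, 0.0]
force: [0.6, -0.1, 0.2]
finger_gap: 0.036
gripper_force: 0.0
```

```bash
python3 - <<'E'
from h import *
stat();w=grab('wrist');np.save('fj',w,allow_pickle=True)
c=np.array([.4976,.0012]);a=np.radians(53.4)
print('knob exp',proj(w,[*(c+.06*np.array([np.cos(a),np.sin(a)])),.114]),'hub',proj(w,[*c,.098]))
s=grab('side');f=grab('top');print(proj(f,[.5,-.07,.04]))
o=np.hstack([cv2.resize(w['color'],(400,300)),cv2.resize(f['color'][150:225,240:340],(400,300),interpolation=cv2.INTER_CUBIC)])
cv2.imwrite('pics/j.png',o[...,::-1])
E
```

```text
t 26.55 tcp [0.5351 0.0475 0.1987] yaw 137.49 tilt [0.001 0.   ] F [ 0.65 -0.14  0.16] gap 0.036 gf 0.0 q6 -0.846
knob exp (np.float64(255.76586928112232), np.float64(200.65928036812)) hub (np.float64(186.76828183357128), np.float64(201.70316280744368))
(np.float64(286.09867319376565), np.float64(208.04144250524072))
```

View pics/j.png

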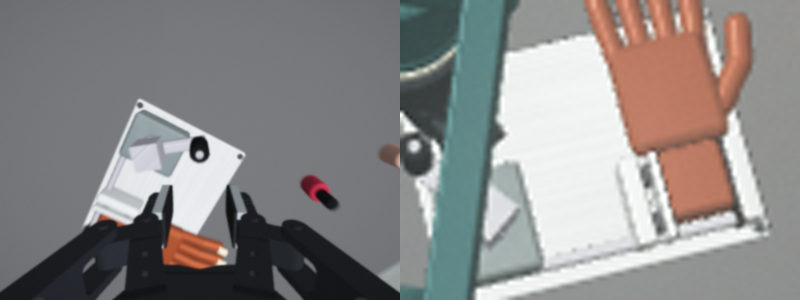

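Wrist view: the crank is seated, with the knob at about (198,152) in the half-size picture, within a few pixels of where I predicted. Top crop: the wrist block sits between the jaws with the moving jaw against it at (655,200), and the hand lies flat. I'll check numerically for springback.

```bash
python3 - <<'E'
from h import *
w=grab('wrist');g=w['color'].astype(int)
k=(g.max(2)<60).astype(np.uint8);n,l,st,ce=cv2.connectedComponentsWithStats(k[150:230,210:300])
print(st[1:],ce[1:]+[210,150]);stat()
c=np.array([.4976,.0012])
for d in(45,50,53.4,58,63):
    a=np.radians(d);q=c+.06*np.array([np.cos(a),np.sin(a)]);print(d,np.round(proj(w,[*q,.114]),1),np.round(proj(w,[*q,.092]),1),np.round(proj(w,[*q,.07]),1))
t=np.load('ft.npy',allow_pickle=True).item();f=grab('top')
for im in(t,f):
    h=im['color'].astype(int)[150:225,260:345];m=((h[...,0]-h[...,2]>50)).astype(np.uint8)
    print([ (y+150,np.where(m[y])[0].min()+260,np.where(m[y])[0].max()+260) for y in (44,47,50) if m[y].any()])
E
```

```text
[[ 32  21  22  31 444]] [[252.27477477 184.64189189]]
t 26.75 tcp [0.5359 0.0475 0.1986] yaw 137.5 tilt [0.004 0.   ] F [-0.32  1.16 -0.66] gap 0.0359 gf 0.0 q6 -0.846
45 [254.  207.7] [253.9 199.3] [253.9 192.2]
50 [254.  201.7] [253.9 193.7] [253.9 187. ]
53.4 [253.7 197.6] [253.6 189.9] [253.6 183.4]
58 [252.8 192. ] [252.8 184.7] [252.8 178.6]
63 [251.3 185.9] [251.5 179.1] [251.6 173.3]
[(194, np.int64(303), np.int64(319)), (197, np.int64(304), np.int64(320)), (200, np.int64(305), np.int64(321))]
[(194, np.int64(306), np.int64(321)), (197, np.int64(307), np.int64(322)), (200, np.int64(308), np.int64(322))]
```

```bash
python3 -c "
from h import *
print(ctrl.job_done())"
```

```text
the job is handed in; nothing more can be done
None
```

The crank is seated on the spindle and wound about 1.7 turns until the knob took roughly 3.4 N more than running free. That puts the clamping at about 40 N, inferred from the knob force and not measured directly. The knob looks to have sprung back a few degrees on release. The hand lies flat between the jaws, the gripper is clear, and the job was handed in at about 27 s with no verdict shown.

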